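Unbar the file rack and take out the two flat files

TASK

Lift the retaining bar out of its two brackets on the sloping file rack and lay it down on the cork mat, then take the two flat files out of the rack and lay them in the steel tray. Finally put the bar back so that it sits fully down in both brackets, centred with its tab pointing out of the rack, and let go of everything. The round honing steel stays in its place, and the bottle, the jar and the knife near the rack are left where they are.

Things in the scene. Friction and masses are not known exactly. Their poses are not given: they have to be found in the camera images.
- bed: sloping plywood bed of the fixed file rack, 250 up the slope x 300 mm wide, inclined 35 degrees, rising towards the left (+y) side of the table and facing right. Origin on its surface, mid-width, at the 29 mm high ledge along the lower edge that the handle butts rest on, 35 mm above the table. x up the slope, y along the width, z square out of the slope.
- middle_place (a point): the middle of three places for tools, 80 mm apart along y. Here a handle's gripping point lies: 60 mm up the slope, 25 mm above the bed. Axes as the bed. Tools lie along x, handle down the slope, on two cross rails (18 and 205 mm up the slope) between short stops reaching 30 and 36 mm above the bed. Lift tools out along z.
- bar_seat (a point): where the tab centre is when the bar is seated: 125 mm up the slope, 69 mm above the bed. Axes as the bed. The two steel brackets stand 138 mm either side along y, 12 mm wide; slots open along z, 19 mm wide for the 14 mm bar (118 to 137 mm up the slope; the bar rests on the lower jaw), floor 33, jaws 50, flared lips to 65 mm above the bed.
- bar_grip (a point): centre of the grip tab of the loose aluminium bar: 14 x 14 x 310 mm, ~180 g; black tab 10 mm thick, 44 wide, standing 45 mm up from the bar's middle. Point: 29 mm above the bar's centre line, 36 above its underside, 23 below the tab's top. x through the 10 mm thickness (grip it so), y along the bar, z to the tab's top. Seated, axes as the bed: the tab leans 35 degrees from vertical.
- file_a_grip (a point): one of the two flat files: 90 mm wooden handle, 24 wide, 22 thick; ferrule; flat steel blade 24 wide, 6 thick, 135 long. 230 overall, ~160 g, balanced 25-50 mm from this point towards the blade. Point: on the handle's centre line, half-way up, 60 mm from the butt, to be gripped across the 24 mm. x runs from butt to tip, y across the blade, z square to its flat.
- file_b_grip (a point): the other of the two identical flat files: same sizes, point and axes as the first.
- file_a_tip (a point): far end of the first flat file's blade, on its centre line, 170 mm from its gripping point.
- file_b_tip (a point): the same point on the other flat file.
- honing_steel_grip (a point): the round honing steel, which stays in the rack: same wooden handle, but a round rod 9 mm thick and 140 mm long instead of the flat blade. Point and axes as on the files.
- tray: fixed open steel tray, 290 (x) by 180 (y) mm, rim 30 mm high, walls and floor 4 mm thick. Origin at the centre of its underside on the table; z up.
- mat: fixed cork mat, 360 (x) by 120 (y) mm, 3 mm thick. Origin at the centre of its underside on the table; z up.
- oil: bystander: amber bottle, 48 mm across, 130 mm tall, origin at the centre of its foot.
- jar: bystander: glass jar, 60 mm across, 70 mm tall, origin at the centre of its foot.
- knife: bystander: kitchen knife, 250 mm long, lying beside the rack, origin under the joint of handle and blade.
Mind the look-alikes: they are no part of the job. Leave any green look-alike of the part that bears file_b_grip alone.

How it is judged:
By the outcome, as a careful person would: the job done as asked, in the order asked, and still so for the second after the job is handed in, with the robot touching nothing.
It also fails if it takes over 72 s, if anything falls off the work surface, if the arm or the gripper's body presses on something with over 40 N, if the wrist force passes 120 N, or if a joint passes its speed limit or range.

ROBOT

A 7-joint arm with a two-finger parallel gripper is mounted at the origin on the work surface. World frame = base frame: x ahead of the robot, y to its left, z up, the work surface at z = 0. Lengths are in m, angles in rad, forces in N, time in s.
With the tool pointing down it reaches from about 0.4 to 0.85 m from the base axis. Payload 10.4 kg.
Tool frame: the origin (TCP) lies at the very end of the fingers, on their centre line; the grasp point (between the pads) lies 19 mm behind it; z points along the fingers, y is the line along which they close (so a half turn about z gives the same grasp; the last joint's range is limited). The gripper opens to 87 mm and grips with 3 to 60 N. Pads are 19 mm wide; open, the fingers measure 117 mm over their backs; the gripper's body (75 mm by 190 mm) begins 51 mm behind the grasp point.
Start: joints at [1.251, 0.332, -0.065, 1.46, 0.022, 1.35, -0.088], TCP at [0.183, -0.598, 0.202] pointing down, gripper open.
Joint ranges: [-2.6, 2.6], [-0.5, 2.12], [-1.47, 1.34], [0.16, 2.42], [-1.27, 4.41], [0.06, 2.06], [-2.6, 2.6]. Speed limits (rad/s): [2.22, 2.22, 2.79, 2.79, 3.14, 3.14, 3.14].

INTERFACE

Orientations are given as a unit quaternion [x, y, z, w].
In Python, from bench import * gives the robot as it stands.
- The arm moves only by the tool step_arm, never from a script. Its arguments are lists of equal length, an entry for each row: "delta_pos": the shift along the world's x, y, z in units of 25 mm (1.0 is 25 mm), a list of three; "turn": the turn about the world's z in units of 0.12 rad (1.0 is 0.12 rad). In form: {"delta_pos": [[tx, ty, tz], ...], "turn": [turn, ...]}. A call has 1 to 12 rows; each row shifts and turns the commanded pose from where the row before left it; what a row does not reach is not made up. A row lasts 1/10 s, in which the tool goes at most 50 mm and 8.59 degrees, less where a joint would pass 70% of its speed; a pose out of reach is approached as far as the arm can. A call with a number of a shift or a turn outside -1 to 1 is refused whole. A call with a gripper value outside its range is refused whole. "grip" is the closure, from 0 (fully open) to 1 (shut), set as the call begins (left out, the last holds). The fingers move at their own pace and stop on an object; "newtons" is the grip in N (left out, the last holds). Time passes only in rows, so rows that do not move let the fingers close. It gives the time, the measured TCP pose, the force, the opening and the grip force at its end, in the units of the state.
- read_state(): the state, without advancing time (a new reading comes with each control period).
- camera(name): name is "scene" or "top" or "wrist"; returns a dict with "image" (480x640x3 uint8, red, green, blue), "z_map" (480x640 float32, m along the optical axis (not along the pixel's ray), 0 where there is no reading), "mtx" (3x3 intrinsics, pixels), "view" (4x4, takes a point from world to camera coordinates). Camera axes: x right, y up, looking along -z (the intrinsics and any distortion apply to the point x, -y, -z); pixel columns grow to the right and rows downward; lengths in m; the calibration is good to about 2 mm. A picture is of the moment at which its call begins.
- close_job(): hands the job in; it is judged then, once.
The state is a dict: "time": time; "joint_positions": joint angles; "joint_vel": joint speeds; "joint_torque": joint torques, N m; "ee_pos": TCP position; "eef_rot": TCP orientation; "ft_force": force on the tool from outside, world axes, zero at the start; "torque": the same for the moment, N m; "width": finger opening in m; "grip_force": force on a finger pad.
Only numpy, scipy, OpenCV 4.12 (cv2) and the standard library are available. Lean on these libraries where they do the work, as an engineer would, in place of code of your own. Each camera call takes 0.05 s, during which the arm holds its last target. There are 200 camera calls.

## Working session

There is one attempt and no reset: what is moved stays moved. The work goes in short steps, Python scripts to look and compute and a tool call to move; the robot and the scene stay as the last step left them, time stands still between calls to the robot, and variables do not carry over. Pictures are saved under pics/ and viewed, at most 10 in all, crops included, and the job is handed in when it is done.

Besides the shell and the picture viewer there is one more tool, called by a JSON object that holds its "fn" and its "kwargs", one argument or row to a line. step_arm: Moves the arm, as the interface text tells. Shifts and turns lie within -1 to 1; 1 stands for 25 mm of shift or 0.12 rad of turn. Its arguments: {"type":"object","properties":{"delta_pos":{"type":"array"},"turn":{"type":"array"},"grip":{"type":"number"},"newtons":{"type":"number"}},"required":["delta_pos","turn"]}

```bash
mkdir -p pics; ls; cat > h.py <<'E'
from bench import *
import numpy as np, cv2
def snap(n,f):
    c=camera(n); np.savez('%s.npz'%f,**c); cv2.imwrite('pics/%s.png'%f,c['image'][:,:,::-1]); return c
def ld(f): return dict(np.load('%s.npz'%f))
def dep(c,u,v,r=1):
    z=c['z_map'][v-r:v+r+1,u-r:u+r+1]; z=np.median(z[z>0]); K=c['mtx']
    p=np.array([(u-K[0,2])/K[0,0]*z,-(v-K[1,2])/K[1,1]*z,-z,1]); return (np.linalg.inv(c['view'])@p)[:3]
def proj(c,P):
    P=np.atleast_2d(P); q=(c['view']@np.c_[P,np.ones(len(P))].T)[:3]; K=c['mtx']
    return np.c_[K[0,0]*q[0]/-q[2]+K[0,2],K[1,1]*-q[1]/-q[2]+K[1,2]]
def tri(obs):
    A=[];b=[]
    for c,u,v in obs:
        K=c['mtx'];V=c['view'];x=(u-K[0,2])/K[0,0];y=-(v-K[1,2])/K[1,1]
        A+= [V[0,:3]+x*V[2,:3],V[1,:3]+y*V[2,:3]];b+=[-V[0,3]-x*V[2,3],-V[1,3]-y*V[2,3]]
    return np.linalg.lstsq(np.array(A),np.array(b),rcond=None)[0]
E
python3 - <<'E'
from h import *
for n in ['top','scene']: 
    c=snap(n,n+'0'); print(c['mtx'],np.linalg.inv(c['view']).round(3),(c['z_map']>0).mean())
s=read_state();print(s)
E
```

```text
pics
[[506.75902222   0.         310.80428302]
 [  0.         506.75902222 243.68120098]
 [  0.           0.           1.        ]] [[-0.015  0.984 -0.176  0.294]
 [-1.    -0.012  0.016  0.026]
 [ 0.013  0.176  0.984  1.238]
 [ 0.     0.     0.     1.   ]] 0.9960774739583333
[[504.47551093   0.         314.32993096]
 [  0.         504.47551093 246.26004866]
 [  0.           0.           1.        ]] [[-0.133 -0.678  0.723  1.276]
 [ 0.991 -0.082  0.106  0.122]
 [-0.013  0.731  0.683  0.841]
 [ 0.     0.     0.     1.   ]] 0.995947265625
{'time': 0.1, 'joint_positions': array([ 1.25140756,  0.33278854, -0.06470975,  1.46085117,  0.02155842,
        1.34986374, -0.08850939]), 'joint_vel': array([ 0.00127882, -0.00092012,  0.00048062, -0.00174689,  0.00056395,
        0.0002724 ,  0.00085424]), 'joint_torque': array([ 2.64235219e-03, -6.24546862e+01,  2.54503376e-02, -3.90715563e+01,
       -6.13268930e-02,  3.65652528e-02,  6.39012342e-05]), 'ee_pos': array([ 0.18269379, -0.59732749,  0.20084903]), 'eef_rot': array([ 9.89008837e-01,  1.47855163e-01, -9.50205505e-05, -6.01511289e-04]), 'ft_force': array([-0.47153798,  0.95886308, -0.74075411]), 'torque': array([-0.01339659, -0.01975927,  0.01644721]), 'grip_force': 0.0, 'width': 0.08695280147598565}
```

View pics/top0.png

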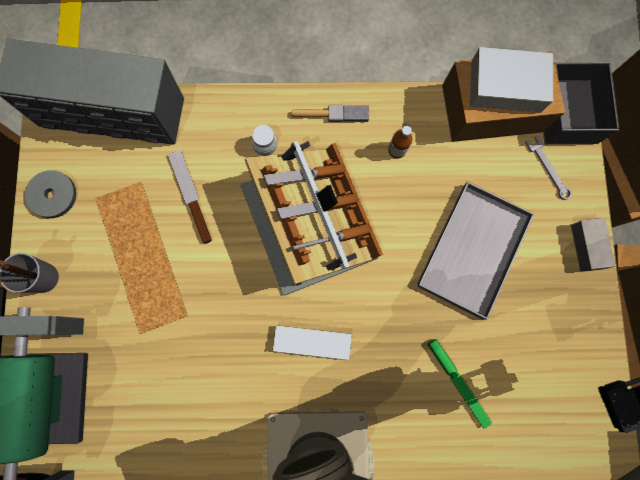

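View pics/scene0.png

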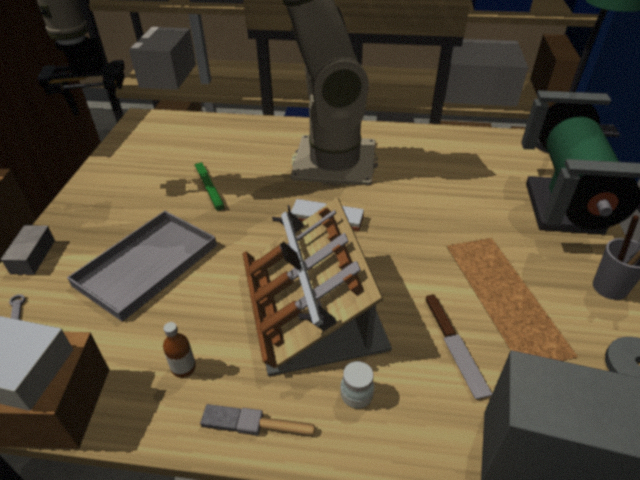

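Top view: rack around (315,220), rising to the left. The bar runs (297,145)–(347,268) with its black tab at (327,197). Tools in the rack have blades at (285,178), (297,210) and (315,243). Mat (140,258), tray (475,250), green look-alike file (460,385), chisel-like tool (335,112). The flat blades look like the far and middle ones, and the thin one at (315,243) looks like the honing steel. I'll confirm that in a crop.

```bash
python3 - <<'E'
from h import *
t=ld('top0');s=ld('scene0')
A=cv2.resize(t['image'][135:300,240:385],None,fx=2.76,fy=2.76,interpolation=cv2.INTER_CUBIC)[:,:400]
B=cv2.resize(s['image'][195:375,238:398],None,fx=2.5,fy=2.5,interpolation=cv2.INTER_CUBIC)
im=np.zeros((460,800,3),np.uint8);im[:A.shape[0],:A.shape[1]]=A;im[:B.shape[0],400:400+B.shape[1]]=B
cv2.imwrite('pics/crop1.png',im[:,:,::-1])
# all-points of top
def cloud(c):
    z=c['z_map'];v,u=np.mgrid[:480,:640];K=c['mtx']
    p=np.stack([(u-K[0,2])/K[0,0]*z,-(v-K[1,2])/K[1,1]*z,-z,np.ones_like(z)],-1)
    return (p@np.linalg.inv(c['view']).T)[...,:3]
for c,box in((t,(150,290,250,380)),(s,(200,370,240,390))):
    P=cloud(c)[box[0]:box[1],box[2]:box[3]].reshape(-1,3); P=P[P[:,2]>.03]
    best=(0,)
    rng=np.random.default_rng(0)
    for _ in range(3000):
        q=P[rng.choice(len(P),3,False)];n=np.cross(q[1]-q[0],q[2]-q[0]);l=np.linalg.norm(n)
        if l<1e-5: continue
        n/=l; n*=np.sign(n[2])
        if abs(n[2]-.819)>.03: continue
        k=abs((P-q[0])@n)<.002
        if k.sum()>best[0]: best=(k.sum(),k)
    Q=P[best[1]];m=Q.mean(0);n=np.linalg.svd(Q-m)[2][2];n*=np.sign(n[2])
    print('bed',best[0],m,n,np.degrees(np.arccos(n[2])),'yaw up',np.degrees(np.arctan2(-n[1],-n[0])), 'd',n@m)
hsv=cv2.cvtColor(t['image'],cv2.COLOR_RGB2HSV)
def plane(c,u,v,z):
    K=c['mtx'];M=np.linalg.inv(c['view']);d=M[:3,:3]@np.array([(u-K[0,2])/K[0,0],-(v-K[1,2])/K[1,1],-1]);o=M[:3,3];return o+d*(z-o[2])/d[2]
for nm,z,pts in(('tray',.03,[(467,184),(532,214),(487,318),(419,287)]),('mat',.003,[(97,198),(143,182),(187,317),(141,333)])):
    W=np.array([plane(t,*p,z) for p in pts]);print(nm,W.round(3),W.mean(0).round(3))
for u,v in [(475,250),(140,258),(327,195)]: print(dep(t,u,v))
E
```

```text
bed 4187 [0.55539578 0.01883999 0.11630516] [ 0.20523856 -0.53725988  0.81806415] 35.10852531985737 yaw up 110.90734836110269 d 0.1990117410996319
bed 5625 [0.6038729  0.03141001 0.11117107] [ 0.20422515 -0.53661204  0.8187427 ] 35.040869624582 yaw up 110.83594842064241 d 0.19749154088399262
tray [[ 0.655 -0.384  0.03 ]
 [ 0.577 -0.539  0.03 ]
 [ 0.325 -0.408  0.03 ]
 [ 0.401 -0.25   0.03 ]] [ 0.49  -0.395  0.03 ]
mat [[0.637 0.539 0.003]
 [0.677 0.427 0.003]
 [0.339 0.307 0.003]
 [0.303 0.415 0.003]] [0.489 0.422 0.003]
[ 0.49321219 -0.4006539   0.00340615]
[0.48373385 0.42506334 0.00436057]
[ 0.59015292 -0.02765759  0.17575751]
```

View pics/crop1.png

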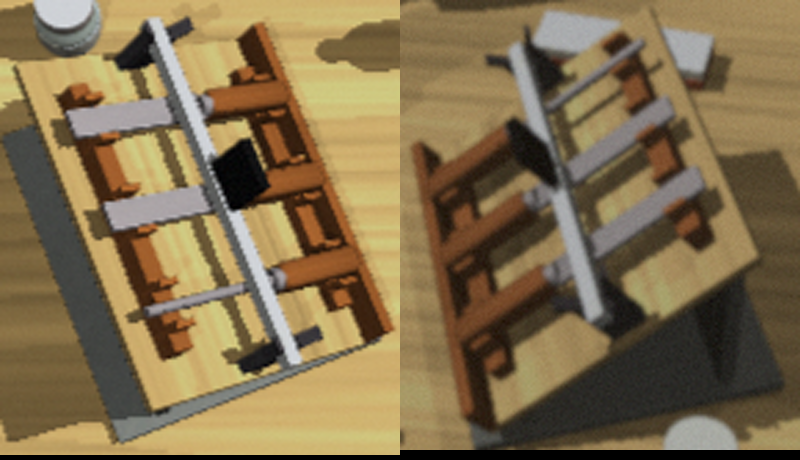

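Crop: flat blades at the far place (120,118) and middle place (160,208), both with red-brown handles. Those are files a and b. The near one (215,297) is a thin round rod, so it is the honing steel and stays. Next I'll fix the rack origin.

```bash
cat >> h.py <<'E'
def plane(c,u,v,z):
    K=c['mtx'];M=np.linalg.inv(c['view']);d=M[:3,:3]@np.array([(u-K[0,2])/K[0,0],-(v-K[1,2])/K[1,1],-1]);o=M[:3,3];return o+d*(z-o[2])/d[2]
yaw=np.radians(110.87);h=np.array([np.cos(yaw),np.sin(yaw),0]);S,C=np.sin(np.radians(35)),np.cos(np.radians(35))
ux=C*h+[0,0,S];uz=-S*h+[0,0,C];uy=np.cross(uz,ux)
E
python3 - <<'E'
from h import *
t=ld('top0');s=ld('scene0')
a=plane(t,245.4,158.6,.1784);b=plane(t,298,282.8,.1784);print('bed top corners',a,b,np.linalg.norm(a-b),'h.o',[(p@h)-.25*C for p in(a,b)],'uy mid',(a+b)/2@uy, np.degrees(np.arctan2(*(a-b)[[1,0]])))
f=tri([(t,295.1,142.2),(s,318,322.2)]);n=tri([(t,345.8,266.2),(s,285.2,213)])
print('bar ends',f,n,np.linalg.norm(f-n),np.degrees(np.arctan2(*(f-n)[[1,0]])),'mid uy',(f+n)/2@uy,'mid h',(f+n)/2@h)
# black tab centroid
for c,box in((t,(185,212,314,342)),(s,(238,275,280,302))):
    g=c['image'].max(2); m=np.zeros_like(g); m[box[0]:box[1],box[2]:box[3]]=1
    v,u=np.where((g<45)&(m>0));P=np.array([dep(c,x,y,0) for x,y in zip(u,v)])
    P=P[P[:,2]>.14]; lo,hi=np.percentile(P,[3,97],axis=0)
    y=P@uy; print('tab',len(P),np.median(P,0),'uy',np.percentile(y,[3,97]),'z',lo[2],hi[2])
ho=-.2955
for yy in ((a+b)/2@uy,):
    o=ho*h+yy*uy;o[2]=.035;print('o',o,'seat',o+.125*ux+.069*uz,'uys',yy)
    for k in(-1,0,1):
        g=o+.06*ux+.025*uz+k*.08*uy;print('grip',k,g,proj(t,g),proj(s,g))
    g=o+.125*ux+.092*uz; print('tab top',g,proj(t,g),proj(s,g))
E
```

```text
bed top corners [0.67362346 0.1491786  0.1784    ] [0.40011185 0.03714368 0.1784    ] 0.2955679743538619 h.o [np.float64(-0.30537439915750586), np.float64(-0.31262065345856194)] uy mid -0.5348329215032365 22.274825376283697
bar ends [0.72563908 0.04307011 0.1388027 ] [ 0.43836927 -0.06553068  0.14218501] 0.30713110555943296 20.708825010653694 mid uy -0.53981876460283 mid h -0.2178317687538468
tab 314 [ 0.58517249 -0.02761489  0.17098976] uy [-0.55743212 -0.51765744] z 0.15028967946325927 0.18532363031736787
tab 247 [ 0.59979742 -0.02475894  0.17249907] uy [-0.56412819 -0.52667356] z 0.15067373236452086 0.18346845206618229
o [ 0.60501466 -0.08557899  0.035     ] seat [ 0.5826361  -0.02688313  0.16321855] uys -0.5348329215032365
grip -1 [ 0.66736503 -0.0245532   0.08989339] [[323.37806216 173.21714612]] [[285.95719148 310.84449238]]
grip 0 [ 0.59261374 -0.05305311  0.08989339] [[336.19429487 203.81572721]] [[278.54662899 281.17993085]]
grip 1 [ 0.51786245 -0.08155301  0.08989339] [[349.28859097 235.07818089]] [[271.91757586 254.64375974]]
tab top [ 0.58733582 -0.03920986  0.18205904] [[332.51757055 195.41494193]] [[283.21244165 246.87946378]]
  return _methods._mean(a, axis=axis, dtype=dtype,
  ret = ret.dtype.type(ret / rcount)
```

{"fn": "step_arm", "kwargs": {
  "delta_pos": [
    [0.67,0.95,0.27],
    [0.67,0.95,0.27],
    [0.67,0.95,0.27],
    [0.67,0.95,0.27],
    [0.67,0.95,0.27],
    [0.67,0.95,0.27],
    [0.67,0.95,0.27],
    [0.67,0.95,0.27],
    [0.67,0.95,0.27],
    [0.67,0.95,0.27],
    [0.67,0.95,0.27],
    [0.67,0.95,0.27]
  ],
  "turn": [0.57,0.57,0.57,0.57,0.57,0.57,0.57,0.57,0.57,0.57,0.57,0.57]
}}

```text
time: 1.3
ee_pos: [0.3851, -0.3107, 0.2832]
eef_rot: [0.846, 0.533, 0.0, 0.0]
ft_force: [0.3, -0.1, 0.2]
width: 0.0875
grip_force: 0.0
```

{"fn": "step_arm", "kwargs": {
  "delta_pos": [
    [0.67,0.95,0],
    [0.67,0.95,0],
    [0.67,0.95,0],
    [0.67,0.95,0],
    [0.67,0.95,0],
    [0.67,0.95,0],
    [0.67,0.95,0],
    [0.67,0.95,0],
    [0.67,0.95,0],
    [0.67,0.95,0],
    [0.67,0.95,0],
    [0.67,0.95,0]
  ],
  "turn": [0.57,0.57,0.57,0.57,0.57,0.57,0.57,0.57,0.57,0.57,0.57,0.57]
}}

```text
time: 2.5
ee_pos: [0.5855, -0.0253, 0.2823]
eef_rot: [0.564, 0.826, 0.0, -0.0]
ft_force: [-0.5, -0.3, -0.8]
width: 0.0868
grip_force: 0.0
```

```bash
cat >> h.py <<'E'
def st():
    s=read_state();x,y,z,w=s['eef_rot'];print('t',s['time'],s['ee_pos'].round(4),'yaw_y',round(float(np.degrees(2*np.arctan2(y,x))-90),2),'tilt',round(float(np.hypot(z,w)),4),'F',s['ft_force'].round(1),'w',round(s['width'],4),'g',s['grip_force'],'q',s['joint_positions'].round(2));return s
E
python3 - <<'E'
from h import *
c=snap('wrist','w0');st();print(c['mtx'],np.linalg.inv(c['view']).round(3))
o=-.2955*h-.538*uy;o[2]=.035
for d in((.125,0,.092),(.125,.022,.092),(.125,-.022,.092),(.06,-.08,.025),(.06,0,.025)): print(d,proj(c,o+d[0]*ux+d[1]*uy+d[2]*uz).round(0))
E
```

```text
t 2.55 [ 0.5867 -0.0203  0.2818] yaw_y 21.9 tilt 0.0017 F [-2.3  2.8 -2.2] w 0.0868 g 0.0 q [ 0.52  0.29 -0.71  1.41  0.18  1.51  0.21]
[[432.38308908   0.         319.01354811]
 [  0.         432.38308908 241.63018742]
 [  0.           0.           1.        ]] [[ 0.931 -0.354 -0.085  0.562]
 [ 0.364  0.904  0.222  0.037]
 [-0.002 -0.238  0.971  0.465]
 [ 0.     0.     0.     1.   ]]
(0.125, 0, 0.092) [[319. 257.]]
(0.125, 0.022, 0.092) [[286. 257.]]
(0.125, -0.022, 0.092) [[351. 258.]]
(0.06, -0.08, 0.025) [[408. 246.]]
(0.06, 0, 0.025) [[319. 245.]]
```

View pics/w0.png

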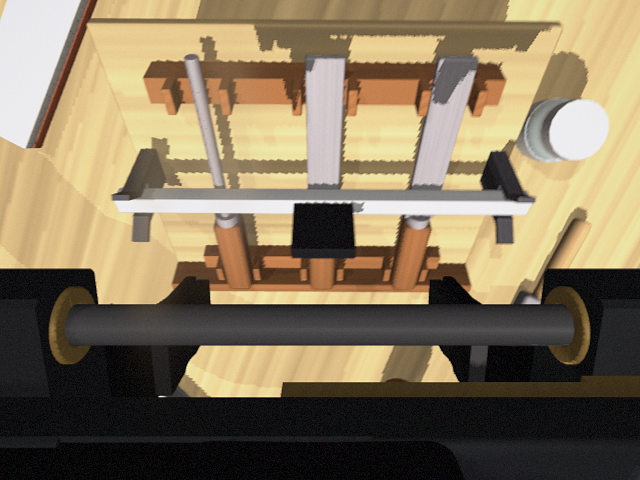

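Wrist view: tab top edge at (293–354, 257), bar (113–533, 205), level with the image. The tab centre is 3 mm off my prediction, so I'll correct by that. The round steel is at the left (200,120), and the two flat files are in the middle and at the right. I'll descend and grip the tab across its level 44 mm width, since the tool stays vertical.

{"fn": "step_arm", "kwargs": {
  "delta_pos": [
    [0.17,0,-0.9],
    [0,0,-0.9],
    [0,0,-0.9],
    [0,0,-0.9],
    [0,0,-0.9],
    [0,0,-0.9],
    [0,0,0],
    [0,0,0]
  ],
  "turn": [0,0,0,0,0,0,0,0]
}}

```text
time: 3.35
ee_pos: [0.5891, -0.0268, 0.1479]
eef_rot: [0.565, 0.825, 0.0, -0.0]
ft_force: [0.6, -0.2, 0.3]
width: 0.0873
grip_force: 0.0
```

{"fn": "step_arm", "kwargs": {
  "delta_pos": [
    [0,0,0],
    [0,0,0],
    [0,0,0],
    [0,0,0],
    [0,0,0],
    [0,0,0]
  ],
  "turn": [0,0,0,0,0,0],
  "grip": 1,
  "newtons": 40
}}

```text
time: 3.95
ee_pos: [0.5891, -0.0277, 0.1477]
eef_rot: [0.566, 0.824, 0.0, 0.0]
ft_force: [-0.3, 1.3, -0.3]
width: 0.0469
grip_force: 0.0
```

```bash
python3 - <<'E'
from h import *
c=snap('wrist','w1');st()
E
```

```text
t 4.0 [ 0.589  -0.0278  0.1476] yaw_y 21.05 tilt 0.0 F [0.6 0.1 0.1] w 0.0434 g 40.1307874917984 q [ 0.52  0.37 -0.68  1.6   0.24  1.26  0.16]
```

{"fn": "step_arm", "kwargs": {
  "delta_pos": [
    [0.06,-0.16,0.25],
    [0.1,-0.27,0.41],
    [0.14,-0.38,0.57],
    [0.14,-0.38,0.57],
    [0.14,-0.38,0.57],
    [0.06,-0.16,0.5],
    [0,0,0.7],
    [0,0,0.7],
    [0,0,0.7],
    [0,0,0.5],
    [0,0,0],
    [0,0,0]
  ],
  "turn": [0,0,0,0,0,0,0,0,0,0,0,0],
  "newtons": 50
}}

```text
time: 5.2
ee_pos: [0.605, -0.071, 0.2841]
eef_rot: [0.566, 0.824, -0.0, -0.0]
ft_force: [0.3, 0.4, -1.6]
width: 0.0431
grip_force: 50.0
```

```bash
python3 - <<'E'
from h import *
st();a=camera('wrist')['image'][::1];b=snap('scene','s1')['image']
im=np.vstack([a[:430],]);B=cv2.resize(b[120:330,200:480],(640,480))
cv2.imwrite('pics/v1.png',np.hstack([cv2.resize(a,(400,300)),cv2.resize(b[100:310,190:470],(400,300))])[:,:,::-1])
E
```

```text
t 5.2 [ 0.605  -0.071   0.2841] yaw_y 21.06 tilt 0.0 F [ 0.3  0.4 -1.6] w 0.0431 g 49.99823749065399 q [ 0.55  0.34 -0.67  1.34  0.21  1.53  0.27]
```

View pics/v1.png

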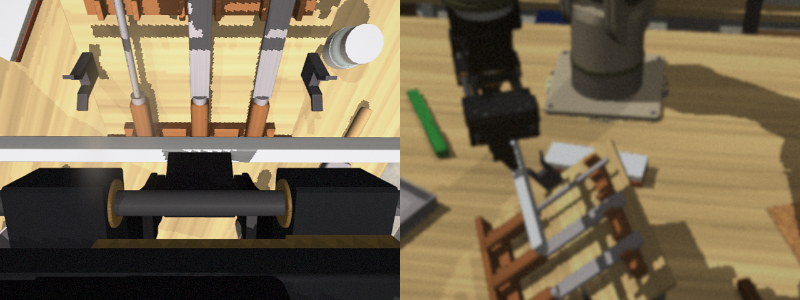

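Left half: the bar is gripped with the tab between the fingers and the empty brackets are behind it. Right half: the bar hangs level above the rack, still leaning. On to the mat.

{"fn": "step_arm", "kwargs": {
  "delta_pos": [
    [-0.21,0.94,0.1],
    [-0.21,0.94,0.1],
    [-0.21,0.94,0.1],
    [-0.21,0.94,0],
    [-0.21,0.94,0],
    [-0.21,0.94,0],
    [-0.21,0.94,0],
    [-0.21,0.94,0],
    [-0.21,0.94,0],
    [-0.21,0.94,0],
    [-0.21,0.94,0],
    [-0.21,0.94,0]
  ],
  "turn": [0,0,0,0,0,0,0,0,0,0,0,0]
}}

```text
time: 6.5
ee_pos: [0.5415, 0.2117, 0.291]
eef_rot: [0.566, 0.824, -0.0, -0.0]
ft_force: [0.4, -0.1, -2.1]
width: 0.0435
grip_force: 50.0
```

{"fn": "step_arm", "kwargs": {
  "delta_pos": [
    [-0.21,0.94,-0.6],
    [-0.21,0.94,-0.8],
    [-0.21,0.94,-0.9],
    [-0.21,0.94,-0.9],
    [-0.21,0.94,-0.9],
    [-0.21,0.94,-0.9],
    [-0.21,0.94,-0.9],
    [-0.21,0.94,-0.9],
    [0,0,-0.9],
    [0,0,-0.9],
    [0,0,-0.5],
    [0,0,0]
  ],
  "turn": [0,0,0,0,0,0,0,0,0,0,0,0]
}}

```text
time: 7.7
ee_pos: [0.4991, 0.3978, 0.0621]
eef_rot: [0.566, 0.824, -0.002, -0.001]
ft_force: [-0.4, 0.4, -1.2]
width: 0.0432
grip_force: 50.0
```

{"fn": "step_arm", "kwargs": {
  "delta_pos": [
    [0,0,-0.2],
    [0,0,-0.2],
    [0,0,-0.2],
    [0,0,0]
  ],
  "turn": [0,0,0,0]
}}

```text
time: 8.1
ee_pos: [0.5, 0.3987, 0.0489]
eef_rot: [0.566, 0.824, -0.0, 0.0]
ft_force: [-0.1, -0.4, -1.9]
width: 0.0429
grip_force: 50.0
```

{"fn": "step_arm", "kwargs": {
  "delta_pos": [
    [0,0,-0.45],
    [0,0,-0.45],
    [0,0,0],
    [0,0,-0.1],
    [0,0,-0.1],
    [0,0,0]
  ],
  "turn": [0,0,0,0,0,0]
}}

```text
time: 8.7
ee_pos: [0.5, 0.399, 0.0217]
eef_rot: [0.566, 0.824, -0.0, -0.0]
ft_force: [-0.2, -0.5, -2.0]
width: 0.043
grip_force: 50.0
```

```bash
python3 - <<'E'
from h import *
st();c=snap('top','t2');s=snap('scene','s2')
cv2.imwrite('pics/v2.png',np.hstack([cv2.resize(c['image'][160:340,80:240],(355,400)),cv2.resize(s['image'][170:370,380:600],(440,400))])[:,:,::-1])
E
```

```text
t 8.7 [0.5    0.399  0.0217] yaw_y 21.06 tilt 0.0 F [-0.2 -0.5 -2. ] w 0.043 g 49.99818563461304 q [-0.19  0.64 -0.76  1.57  0.48  1.12 -0.69]
```

{"fn": "step_arm", "kwargs": {
  "delta_pos": [
    [0,0,-0.06],
    [0,0,-0.06],
    [0,0,-0.06],
    [0,0,0]
  ],
  "turn": [0,0,0,0]
}}

```text
time: 9.2
ee_pos: [0.5009, 0.3983, 0.02]
eef_rot: [0.566, 0.824, -0.0, 0.001]
ft_force: [-7.6, -11.5, 25.0]
width: 0.043
grip_force: 50.0
```

{"fn": "step_arm", "kwargs": {
  "delta_pos": [
    [0,0,0.06],
    [0,0,0],
    [-0.045,0.116,0.05],
    [-0.045,0.116,0.04],
    [-0.045,0.116,0.03],
    [-0.045,0.116,0.02],
    [-0.045,0.116,0.01],
    [-0.045,0.116,0],
    [-0.045,0.116,-0.01],
    [-0.045,0.116,-0.02],
    [0,0,0]
  ],
  "turn": [0,0,0,0,0,0,0,0,0,0,0],
  "newtons": 8
}}

```text
time: 10.3
ee_pos: [0.4915, 0.4235, 0.0229]
eef_rot: [0.566, 0.825, 0.001, 0.0]
ft_force: [-0.1, 0.6, 5.9]
width: 0.0439
grip_force: 8.0
```

```bash
python3 - <<'E'
from h import *
st();c=snap('top','t3');s=snap('scene','s3')
cv2.imwrite('pics/v3.png',np.hstack([cv2.resize(camera('wrist')['image'],(400,300)),cv2.resize(s['image'][180:330,400:600],(400,300),interpolation=cv2.INTER_CUBIC)])[:,:,::-1])
E
```

```text
t 10.3 [0.4915 0.4235 0.0229] yaw_y 21.09 tilt 0.0012 F [-0.1  0.6  5.9] w 0.0439 g 8.00401970744133 q [-0.23  0.66 -0.76  1.55  0.48  1.13 -0.73]
```

View pics/v3.png

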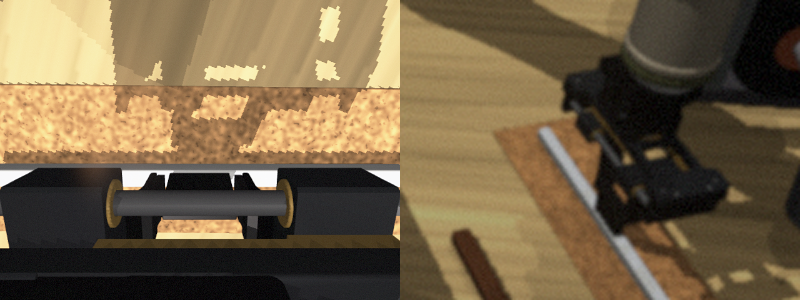

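The tab now stands upright under the fingers, with the bar flat along the mat. Releasing and rising.

{"fn": "step_arm", "kwargs": {
  "delta_pos": [
    [0,0,0],
    [0,0,0],
    [0,0,0.2],
    [0,0,0.6],
    [0,0,0.9],
    [0,0,1],
    [0,0,1],
    [0,0,1],
    [0,0,1],
    [0,0,1],
    [0,0,1],
    [0,0,1]
  ],
  "turn": [0,0,0,0,0,0,0,0,0,0,0,0],
  "grip": 0
}}

```text
time: 11.65
ee_pos: [0.4908, 0.4223, 0.2418]
eef_rot: [0.566, 0.825, 0.001, 0.0]
ft_force: [1.7, 0.3, -0.8]
width: 0.0874
grip_force: 0.0
```

```bash
python3 - <<'E'
from h import *
s=st();c=snap('wrist','w4')
cv2.imwrite('pics/v4.png',cv2.resize(c['image'],(480,360))[:,:,::-1])
o=-.2955*h-.538*uy;o[2]=.035
for k in(-1,0): print(o+.06*ux+.025*uz+k*.08*uy)
E
```

```text
t 11.65 [0.4908 0.4223 0.2418] yaw_y 21.08 tilt 0.0006 F [ 1.7  0.3 -0.8] w 0.0874 g 0.0 q [-0.21  0.49 -0.83  1.3   0.35  1.5  -0.64]
[ 0.67032432 -0.02342493  0.08989339]
[ 0.59557303 -0.05192484  0.08989339]
```

View pics/v4.png

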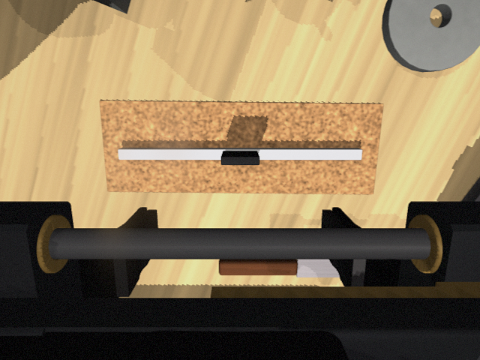

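Bar (118–362, 155 px) lies flat on the mat with its tab upright. Now the far file, straight over the rack at height.

{"fn": "step_arm", "kwargs": {
  "delta_pos": [
    [0.405,-0.985,0.2],
    [0.405,-0.985,0.2],
    [0.405,-0.985,0],
    [0.405,-0.985,0],
    [0.405,-0.985,0],
    [0.405,-0.985,0],
    [0.405,-0.985,0],
    [0.405,-0.985,0],
    [0.405,-0.985,0],
    [0.405,-0.985,0],
    [0.405,-0.985,0],
    [0.405,-0.985,0]
  ],
  "turn": [0,0,0,0,0,0,0,0,0,0,0,0],
  "grip": 0.3
}}

```text
time: 12.9
ee_pos: [0.6127, 0.1259, 0.2505]
eef_rot: [0.566, 0.825, 0.0, 0.0]
ft_force: [0.3, -0.2, -0.1]
width: 0.0611
grip_force: 0.0
```

{"fn": "step_arm", "kwargs": {
  "delta_pos": [
    [0.405,-0.985,0],
    [0.405,-0.985,0],
    [0.405,-0.985,0],
    [0.405,-0.985,0],
    [0.405,-0.985,0],
    [0.405,-0.985,0],
    [0,0,0],
    [0,0,0]
  ],
  "turn": [0,0,0,0,0,0,0,0]
}}

```text
time: 13.7
ee_pos: [0.6733, -0.021, 0.25]
eef_rot: [0.566, 0.824, 0.0, -0.0]
ft_force: [-0.9, 0.1, -0.1]
width: 0.061
grip_force: 0.0
```

```bash
python3 - <<'E'
from h import *
s=st();c=snap('wrist','w5')
o=-.2955*h-.538*uy;o[2]=.035;o-=.003*uy
for k in(-1,0): print(o+.06*ux+.025*uz+k*.08*uy)
# model-plane deprojection of blade/handle centre lines
for nm,q in (('far',-1),('mid',0)):
  for x in (.06,.1,.12,.16,.2,.23):
    p=o+x*ux+q*.08*uy+(.025+(.011 if x<.09 else .003))*uz; print(nm,x,proj(c,p).round(1))
cv2.imwrite('pics/v5.png',c['image'][:330,:,::-1])
E
```

```text
t 13.7 [ 0.6733 -0.021   0.25  ] yaw_y 21.02 tilt 0.0004 F [-0.9  0.1 -0.1] w 0.061 g 0.0 q [ 0.42  0.51 -0.69  1.21  0.32  1.53  0.14]
[ 0.6731275  -0.02235619  0.08989339]
[ 0.59837621 -0.05085609  0.08989339]
far 0.06 [[318.3 232.2]]
far 0.1 [[318.3 187.3]]
far 0.12 [[318.4 165.7]]
far 0.16 [[318.4 115.3]]
far 0.2 [[318.5  52.4]]
far 0.23 [[318.5  -6.1]]
mid 0.06 [[217.1 231.9]]
mid 0.1 [[209.2 186.9]]
mid 0.12 [[203.8 165.3]]
mid 0.16 [[191.1 115. ]]
mid 0.2 [[175.3  52. ]]
mid 0.23 [[160.7  -6.5]]
```

View pics/v5.png

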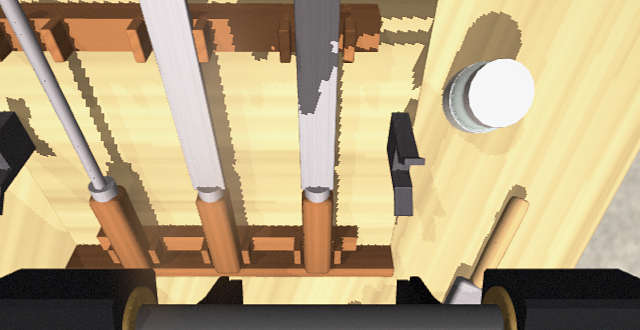

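The far blade is centred at column 318, as the model predicts. Descending, gripping and lifting square to the bed.

{"fn": "step_arm", "kwargs": {
  "delta_pos": [
    [0,-0.04,-0.8],
    [0,0,-1],
    [0,0,-1],
    [0,0,-1],
    [0,0,-1],
    [0,0,-0.9],
    [0,0,-0.8],
    [0,0,-0.45],
    [0,0,0],
    [0,0,0]
  ],
  "turn": [0,0,0,0,0,0,0,0,0,0]
}}

```text
time: 14.75
ee_pos: [0.6737, -0.0213, 0.0767]
eef_rot: [0.566, 0.825, 0.0, 0.0]
ft_force: [-0.0, 0.6, 0.8]
width: 0.0613
grip_force: 0.0
```

{"fn": "step_arm", "kwargs": {
  "delta_pos": [
    [0,0,0],
    [0,0,0],
    [0,0,0],
    [0,0,0],
    [0,0,0],
    [0,0,0]
  ],
  "turn": [0,0,0,0,0,0],
  "grip": 1,
  "newtons": 60
}}

```text
time: 15.35
ee_pos: [0.6732, -0.0221, 0.0756]
eef_rot: [0.566, 0.824, -0.0, -0.0]
ft_force: [-1.4, -0.6, 1.3]
width: 0.023
grip_force: 60.0
```

{"fn": "step_arm", "kwargs": {
  "delta_pos": [
    [0.07,-0.19,0.29],
    [0.14,-0.375,0.573],
    [0.14,-0.375,0.573],
    [0.14,-0.375,0.573],
    [0.07,-0.185,0.6],
    [0,0,0.8],
    [0,0,0.8],
    [0,0,0.8],
    [0,0,0.8],
    [0,0,0.8],
    [0,0,0],
    [0,0,0]
  ],
  "turn": [0,0,0,0,0,0,0,0,0,0,0,0]
}}

```text
time: 16.55
ee_pos: [0.6874, -0.0595, 0.2409]
eef_rot: [0.566, 0.824, 0.0, 0.0]
ft_force: [0.3, -0.7, -1.7]
width: 0.0226
grip_force: 60.0
```

```bash
python3 - <<'E'
from h import *
s=st();c=snap('wrist','w6');b=snap('scene','s6')
for u,v in((320,20),(320,60),(320,100),(320,140)): print(u,v,dep(c,u,v),c['image'][v,u])
cv2.imwrite('pics/v6.png',np.hstack([cv2.resize(c['image'],(400,300)),cv2.resize(b['image'][100:310,190:470],(400,300))])[:,:,::-1])
E
```

```text
t 16.55 [ 0.6874 -0.0595  0.2409] yaw_y 21.06 tilt 0.0003 F [ 0.3 -0.7 -1.7] w 0.0226 g 59.96706783771515 q [ 0.44  0.55 -0.67  1.17  0.33  1.53  0.2 ]
320 20 [0.65506748 0.02556414 0.32081286] [103  99 101]
320 60 [0.65767993 0.01881209 0.31530245] [109 103 107]
320 100 [0.66074574 0.01088457 0.30994554] [109 104 106]
320 140 [0.66428626 0.00173092 0.30335667] [110 108 107]
```

View pics/v6.png

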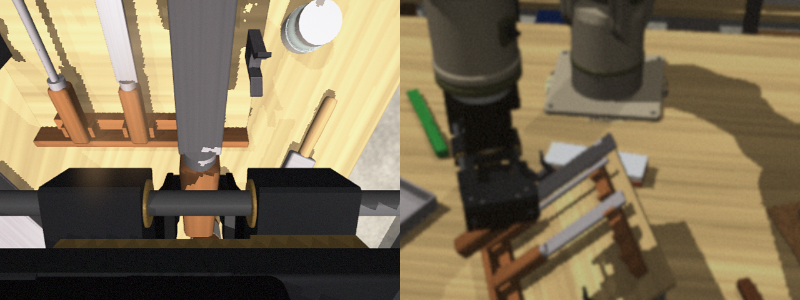

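Left: the file is held, still inclined 34°, with the near two tools undisturbed. Moving to the tray with a 41° turn.

{"fn": "step_arm", "kwargs": {
  "delta_pos": [
    [-0.37,-0.88,0],
    [-0.37,-0.88,0],
    [-0.37,-0.88,0],
    [-0.37,-0.88,0],
    [-0.37,-0.88,0],
    [-0.37,-0.88,0],
    [-0.37,-0.88,0],
    [-0.37,-0.88,0],
    [-0.37,-0.88,0],
    [-0.37,-0.88,0],
    [-0.37,-0.88,0],
    [-0.37,-0.88,0]
  ],
  "turn": [0.33,0.33,0.33,0.33,0.33,0.33,0.33,0.33,0.33,0.33,0.33,0.33]
}}

```text
time: 17.85
ee_pos: [0.5753, -0.3243, 0.2395]
eef_rot: [0.355, 0.935, 0.0, -0.001]
ft_force: [0.7, 0.0, -0.7]
width: 0.0234
grip_force: 60.0
```

{"fn": "step_arm", "kwargs": {
  "delta_pos": [
    [-0.37,-0.88,0],
    [-0.37,-0.88,0],
    [-0.37,-0.88,0],
    [-0.37,-0.88,0],
    [-0.37,-0.88,-0.4],
    [-0.37,-0.88,-0.8],
    [0,0,-1],
    [0,0,-1],
    [0,0,-1],
    [0,0,-1],
    [0,0,-0.8],
    [0,0,0]
  ],
  "turn": [0.33,0.33,0.33,0.33,0.33,0.33,0,0,0,0,0,0]
}}

```text
time: 19.05
ee_pos: [0.5185, -0.4542, 0.0864]
eef_rot: [0.243, 0.97, 0.002, -0.003]
ft_force: [-0.7, 0.3, -1.7]
width: 0.0231
grip_force: 60.0
```

```bash
python3 - <<'E'
from h import *
s=st();c=snap('top','t7');b=snap('wrist','w7')
cv2.imwrite('pics/v7.png',np.hstack([cv2.resize(c['image'][160:340,400:560],(355,400),interpolation=cv2.INTER_CUBIC),cv2.resize(b['image'],(440,400))])[:,:,::-1])
E
```

```text
t 19.05 [ 0.5185 -0.4542  0.0864] yaw_y 61.92 tilt 0.0034 F [-0.7  0.3 -1.7] w 0.0231 g 59.96710181236267 q [ 1.09  0.64 -0.66  1.37  0.39  1.27  1.49]
```

View pics/v7.png

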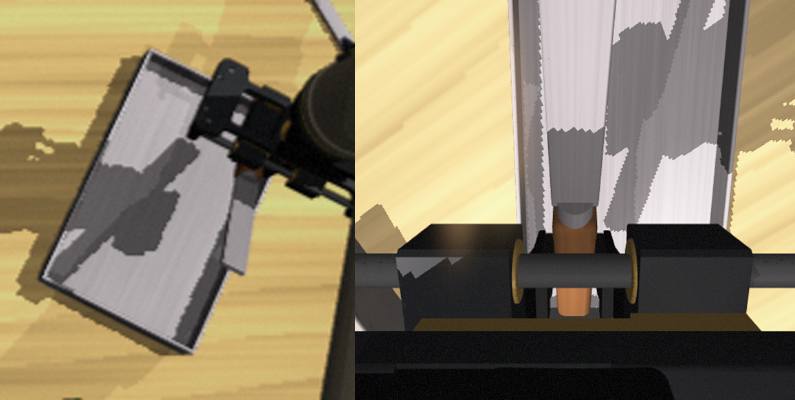

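The file sits over the tray, parallel to its long side and slightly near the left wall, so I'll shift 5 mm inward, lower and lay it. (That was the tenth picture. From here I check by numbers only.)

{"fn": "step_arm", "kwargs": {
  "delta_pos": [
    [0.09,0.18,-0.5],
    [0,0,-0.7],
    [0,0,-0.5],
    [0,0,-0.3],
    [0,0,0]
  ],
  "turn": [0,0,0,0,0]
}}

```text
time: 19.65
ee_pos: [0.5222, -0.4505, 0.039]
eef_rot: [0.243, 0.97, 0.001, -0.001]
ft_force: [0.4, -1.1, -1.6]
width: 0.0228
grip_force: 60.0
```

{"fn": "step_arm", "kwargs": {
  "delta_pos": [
    [0,0,0],
    [0,0,-0.15],
    [0,0,-0.15],
    [0,0,-0.15],
    [0,0,-0.15],
    [0,0,-0.15],
    [0,0,-0.15],
    [0,0,0]
  ],
  "turn": [0,0,0,0,0,0,0,0],
  "newtons": 7
}}

```text
time: 20.45
ee_pos: [0.5228, -0.4508, 0.0175]
eef_rot: [0.243, 0.97, 0.0, -0.0]
ft_force: [-0.5, -0.3, -1.7]
width: 0.0236
grip_force: 7.0
```

```bash
python3 - <<'E'
from h import *
s=st();c=snap('wrist','w8')
for v in(20,60,100,150,180): print(dep(c,319,v),c['image'][v,319])
E
```

```text
t 20.45 [ 0.5228 -0.4508  0.0175] yaw_y 61.91 tilt 0.0004 F [-0.5 -0.3 -1.7] w 0.0236 g 6.99988067150116 q [ 1.08  0.71 -0.64  1.43  0.44  1.15  1.46]
[ 0.43743385 -0.40378191  0.06796327] [221 213 216]
[ 0.44618804 -0.40845414  0.06469667] [221 214 216]
[ 0.4557144  -0.41353851  0.06015109] [222 212 215]
[ 0.46914674 -0.42070753  0.05605592] [118 114 116]
[ 0.47803658 -0.42545217  0.05254163] [120 115 117]
```

{"fn": "step_arm", "kwargs": {
  "delta_pos": [
    [0,0,-0.12],
    [0,0,-0.12],
    [0,0,-0.1],
    [0,0,0]
  ],
  "turn": [0,0,0,0]
}}

```text
time: 20.9
ee_pos: [0.5228, -0.4509, 0.0093]
eef_rot: [0.243, 0.97, 0.0, -0.0]
ft_force: [-0.5, 0.4, -1.6]
width: 0.0238
grip_force: 7.0
```

{"fn": "step_arm", "kwargs": {
  "delta_pos": [
    [0,0,0],
    [0,0,0],
    [0,0,0],
    [0,0,0.4],
    [0,0,0.8],
    [0,0,1],
    [0,0,1],
    [0,0,1],
    [0,0,1],
    [0,0,1],
    [0,0,1],
    [0,0,1]
  ],
  "turn": [0,0,0,0,0,0,0,0,0,0,0,0],
  "grip": 0.54
}}

```text
time: 22.1
ee_pos: [0.5231, -0.4508, 0.2169]
eef_rot: [0.243, 0.97, -0.0, 0.0]
ft_force: [-0.1, 0.1, -1.2]
width: 0.0398
grip_force: 0.0
```

```bash
python3 - <<'E'
from h import *
s=st();c=snap('wrist','w9')
z=c['z_map'];v,u=np.mgrid[:480,:640];K=c['mtx']
P=(np.stack([(u-K[0,2])/K[0,0]*z,-(v-K[1,2])/K[1,1]*z,-z,np.ones_like(z)],-1)@np.linalg.inv(c['view']).T)[...,:3]
T=np.array([.49,-.395,0]);d=np.array([-.886,.463,0]);p=np.array([-.463,-.886,0])
a=(P-T)@d;b=(P-T)@p;Z=P[...,2]
im=c['image'].astype(int);red=(im[...,0]-im[...,2]>50)
m=(abs(a)<.135)&(abs(b)<.08)&(Z>.0065)&(Z<.06)&(z>0)
print(m.sum(),'b',np.percentile(b[m],[2,50,98]).round(3),'a',np.percentile(a[m],[0,100]).round(3),'z',np.percentile(Z[m],[2,50,98]).round(4))
r=(Z>.026)&(Z<.034)&(abs(a)<.2)&(abs(b)<.12);
for lo in (-.11,-.06,0,.06,.12):
    k=r&(abs(a-lo)<.01);q=b[k]; print(lo,q[q>0].min() if (q>0).any() else None,q[q>0].max() if (q>0).any() else None,q[q<0].min() if (q<0).any() else None)
E
```

```text
t 22.1 [ 0.5231 -0.4508  0.2169] yaw_y 61.91 tilt 0.0004 F [-0.1  0.1 -1.2] w 0.0398 g 0.0 q [ 1.08  0.56 -0.69  1.21  0.35  1.49  1.53]
7598 b [0.02  0.032 0.044] a [-0.114  0.116] z [0.0159 0.0181 0.0262]
-0.11 0.024338753645546718 0.08706661371312863 -0.09225638480904051
-0.06 0.02511076908850033 0.08679405161915972 -0.09313965442802347
0 0.08225485848883869 0.08669555938737716 -0.09356119181314179
0.06 0.08197418733212308 0.08632950191012762 -0.09404199489462675
0.12 0.08182444115024001 0.0851201645781016 -0.09411940054814431
```

The first file lies flat in the tray, 20–44 mm off its axis. Now the middle file.

{"fn": "step_arm", "kwargs": {
  "delta_pos": [
    [0.178,0.942,0.7],
    [0.178,0.942,0.66],
    [0.178,0.942,0],
    [0.178,0.942,0],
    [0.178,0.942,0],
    [0.178,0.942,0],
    [0.178,0.942,0],
    [0.178,0.942,0],
    [0.178,0.942,0],
    [0.178,0.942,0],
    [0.178,0.942,0],
    [0.178,0.942,0]
  ],
  "turn": [-0.35,-0.35,-0.35,-0.35,-0.35,-0.35,-0.35,-0.35,-0.35,-0.35,-0.35,-0.35],
  "grip": 0.3
}}

```text
time: 23.35
ee_pos: [0.5766, -0.1672, 0.2497]
eef_rot: [0.478, 0.879, 0.0, 0.0]
ft_force: [0.5, 0.2, -0.2]
width: 0.0605
grip_force: 0.0
```

{"fn": "step_arm", "kwargs": {
  "delta_pos": [
    [0.178,0.942,0],
    [0.178,0.942,0],
    [0.178,0.942,0],
    [0.178,0.942,0],
    [0.178,0.942,0],
    [0,0,0],
    [0,0,0]
  ],
  "turn": [-0.35,-0.35,-0.35,-0.35,-0.34,0,0]
}}

```text
time: 24.05
ee_pos: [0.5988, -0.0503, 0.2494]
eef_rot: [0.565, 0.825, 0.0, 0.0]
ft_force: [-0.0, -1.0, 0.2]
width: 0.0608
grip_force: 0.0
```

```bash
python3 - <<'E'
from h import *
s=st();c=snap('wrist','w10')
o=-.2955*h-.541*uy;o[2]=.035
print(proj(c,o+.14*ux+.028*uz),proj(c,o+.08*ux+.036*uz))
im=c['image'].astype(int)
v=int(proj(c,o+.15*ux+.028*uz)[0,1]);z=c['z_map'][v,220:420];P=[dep(c,x,v,0) for x in range(260,380,4)]
print(v,[(x,round(float((q-o)@uz)*1000)) for x,q in zip(range(260,380,4),P)])
E
```

```text
t 24.05 [ 0.5988 -0.0503  0.2494] yaw_y 21.16 tilt 0.0004 F [-0.  -1.   0.2] w 0.0608 g 0.0 q [ 0.6   0.35 -0.76  1.42  0.24  1.46  0.21]
[[318.68282801 140.48374259]] [[318.39199242 213.25493435]]
  return _methods._mean(a, axis=axis, dtype=dtype,
  ret = ret.dtype.type(ret / rcount)
Traceback (most recent call last):
ValueError: cannot convert float NaN to integer
```

The earlier wrist view already put the middle blade on the model (192 against 191 px). Descend and grip.

{"fn": "step_arm", "kwargs": {
  "delta_pos": [
    [0,0,-0.8],
    [0,0,-1],
    [0,0,-1],
    [0,0,-1],
    [0,0,-1],
    [0,0,-0.9],
    [0,0,-0.8],
    [0,0,-0.45],
    [0,0,0]
  ],
  "turn": [0,0,0,0,0,0,0,0,0]
}}

```text
time: 25.0
ee_pos: [0.5978, -0.0517, 0.0738]
eef_rot: [0.566, 0.824, -0.001, -0.001]
ft_force: [0.0, -0.1, -0.1]
width: 0.0606
grip_force: 0.0
```

{"fn": "step_arm", "kwargs": {
  "delta_pos": [
    [0,0,0],
    [0,0,0],
    [0,0,0],
    [0,0,0],
    [0,0,0],
    [0,0,0]
  ],
  "turn": [0,0,0,0,0,0],
  "grip": 1,
  "newtons": 60
}}

```text
time: 25.6
ee_pos: [0.5987, -0.0508, 0.0752]
eef_rot: [0.566, 0.824, -0.0, 0.0]
ft_force: [-0.7, 0.3, 2.4]
width: 0.0228
grip_force: 60.0
```

{"fn": "step_arm", "kwargs": {
  "delta_pos": [
    [0.07,-0.19,0.29],
    [0.14,-0.375,0.573],
    [0.14,-0.375,0.573],
    [0.14,-0.375,0.573],
    [0.07,-0.185,0.6],
    [0,0,0.8],
    [0,0,0.8],
    [0,0,0.8],
    [0,0,0.8],
    [0,0,0.8],
    [0,0,0],
    [0,0,0]
  ],
  "turn": [0,0,0,0,0,0,0,0,0,0,0,0]
}}

```text
time: 26.8
ee_pos: [0.6128, -0.0882, 0.2406]
eef_rot: [0.566, 0.824, 0.0, 0.0]
ft_force: [-0.3, 0.2, -1.9]
width: 0.0233
grip_force: 60.0
```

```bash
python3 - <<'E'
from h import *
s=st();c=snap('wrist','w11')
for v in(20,60,100,140): print(dep(c,319,v),c['image'][v,319])
T=np.array([.49,-.395,0]);d=np.array([-.886,.463,0]);p=np.array([-.463,-.886,0]);print((T-.055*d-.04*p))
E
```

```text
t 26.8 [ 0.6128 -0.0882  0.2406] yaw_y 21.06 tilt 0.0004 F [-0.3  0.2 -1.9] w 0.0233 g 59.96794939041138 q [ 0.62  0.39 -0.74  1.39  0.26  1.46  0.26]
[ 0.58034446 -0.0033939   0.32132694] [108 104 104]
[ 0.58293088 -0.01012351  0.31603591] [107 101 104]
[ 0.58593668 -0.01794347  0.31019821] [109 107 107]
[ 0.58944256 -0.02706531  0.30307244] [109 106 106]
[ 0.55725  -0.385025  0.      ]
```

{"fn": "step_arm", "kwargs": {
  "delta_pos": [
    [-0.172,-0.913,0],
    [-0.172,-0.913,0],
    [-0.172,-0.913,0],
    [-0.172,-0.913,0],
    [-0.172,-0.913,0],
    [-0.172,-0.913,0],
    [-0.172,-0.913,0],
    [-0.172,-0.913,0],
    [-0.172,-0.913,0],
    [-0.172,-0.913,0],
    [-0.172,-0.913,0],
    [-0.172,-0.913,0]
  ],
  "turn": [0.46,0.46,0.46,0.46,0.46,0.46,0.46,0.46,0.46,0.46,0.46,0.46]
}}

```text
time: 28.05
ee_pos: [0.5603, -0.3629, 0.2389]
eef_rot: [0.266, 0.964, 0.0, -0.001]
ft_force: [0.5, -0.2, -0.7]
width: 0.0231
grip_force: 60.0
```

{"fn": "step_arm", "kwargs": {
  "delta_pos": [
    [-0.172,-0.913,-0.3],
    [0,0,-0.8],
    [0,0,-1],
    [0,0,-1],
    [0,0,-1],
    [0,0,-1],
    [0,0,-1],
    [0,0,-0.8],
    [0,0,-0.7],
    [0,0,-0.4],
    [0,0,0]
  ],
  "turn": [0.42,0,0,0,0,0,0,0,0,0,0]
}}

```text
time: 29.15
ee_pos: [0.5559, -0.3844, 0.0385]
eef_rot: [0.243, 0.97, 0.001, -0.001]
ft_force: [-1.2, -0.3, -1.0]
width: 0.0233
grip_force: 60.0
```

{"fn": "step_arm", "kwargs": {
  "delta_pos": [
    [0,0,0],
    [0,0,-0.15],
    [0,0,-0.15],
    [0,0,-0.15],
    [0,0,-0.15],
    [0,0,-0.2],
    [0,0,-0.2],
    [0,0,-0.2],
    [0,0,0]
  ],
  "turn": [0,0,0,0,0,0,0,0,0],
  "newtons": 7
}}

```text
time: 30.05
ee_pos: [0.5563, -0.3846, 0.0092]
eef_rot: [0.243, 0.97, 0.0, -0.001]
ft_force: [-0.3, -0.4, -1.7]
width: 0.0237
grip_force: 7.0
```

{"fn": "step_arm", "kwargs": {
  "delta_pos": [
    [0,0,0],
    [0,0,0],
    [0,0,0],
    [0,0,0.4],
    [0,0,0.8],
    [0,0,1],
    [0,0,1],
    [0,0,1],
    [0,0,1],
    [0,0,1],
    [0,0,1],
    [0,0,1]
  ],
  "turn": [0,0,0,0,0,0,0,0,0,0,0,0],
  "grip": 0.54
}}

```text
time: 31.25
ee_pos: [0.5568, -0.3847, 0.2174]
eef_rot: [0.243, 0.97, -0.0, 0.0]
ft_force: [0.5, -0.6, -0.2]
width: 0.0404
grip_force: 0.0
```

```bash
python3 - <<'E'
from h import *
s=st()
def cloud(c):
    z=c['z_map'];v,u=np.mgrid[:480,:640];K=c['mtx']
    return (np.stack([(u-K[0,2])/K[0,0]*z,-(v-K[1,2])/K[1,1]*z,-z,np.ones_like(z)],-1)@np.linalg.inv(c['view']).T)[...,:3]
T=np.array([.49,-.395,0]);d=np.array([-.886,.463,0]);p=np.array([-.463,-.886,0])
c=snap('wrist','w12');P=cloud(c);a=(P-T)@d;b=(P-T)@p;Z=P[...,2]
for sg in(-1,1):
    m=(abs(a)<.135)&(b*sg>.002)&(abs(b)<.078)&(Z>.0075)&(Z<.06)&(c['z_map']>0)
    if m.any(): print(sg,m.sum(),'b',np.percentile(b[m],[2,50,98]).round(3),'a',np.percentile(a[m],[0,100]).round(3),'z',np.percentile(Z[m],[2,50,98]).round(4))
# bar on mat, rack + brackets from earlier w4 (wrist over mat), w5
c=ld('w4');P=cloud(c);M=np.array([.489,.422,0]);e=np.array([np.cos(np.radians(21)),np.sin(np.radians(21)),0]);n=np.array([-e[1],e[0],0])
a=(P-M)@e;b=(P-M)@n;Z=P[...,2];k=(abs(b)<.055)&(abs(a)<.175)
m=k&(Z>.012)&(Z<.022);print('bar a',np.percentile(a[m],[.5,99.5]).round(4),'b at ends',[np.percentile(b[m&(abs(a-x)<.02)],[5,50,95]).round(4) for x in(-.12,.12)],'z',np.median(Z[m]))
m=k&(Z>.04)&(Z<.08);print('tab a',np.percentile(a[m],[2,50,98]).round(4),'b',np.percentile(b[m],[2,50,98]).round(4),'z',np.percentile(Z[m],[2,98]).round(4))
# brackets in w1/w5 in bed frame
o=-.2955*h-.541*uy;o[2]=.035
for f in('w11','w6','w5','w10'):
    c=ld(f);P=cloud(c)-o;X,Y,Zb=P@ux,P@uy,P@uz;dark=c['image'].max(2)<90
    for sg in(-1,1):
        m=dark&(X>.085)&(X<.17)&(Y*sg>.12)&(Y*sg<.16)&(Zb>.02)&(Zb<.075)&(c['z_map']>0)
        if m.sum()>50: print(f,sg,m.sum(),'X',np.percentile(X[m],[1,50,99]).round(4),'Y',np.percentile(Y[m],[3,50,97]).round(4),'Z',np.percentile(Zb[m],[2,98]).round(4))
        g=m&(Zb<.04); 
        hi=m&(Zb>.046)
        if hi.sum()>20: print('   hi X hist',np.histogram(X[hi],bins=np.arange(.09,.17,.005))[0])
E
```

```text
t 31.25 [ 0.5568 -0.3847  0.2174] yaw_y 61.91 tilt 0.0005 F [ 0.5 -0.6 -0.2] w 0.0404 g 0.0 q [ 1.02  0.54 -0.73  1.25  0.35  1.48  1.41]
-1 7551 b [-0.054 -0.042 -0.031] a [-0.112  0.117] z [0.0159 0.0181 0.0262]
1 7874 b [0.02  0.031 0.043] a [-0.114  0.116] z [0.0143 0.0181 0.0262]
bar a [-0.15   0.156] b at ends [array([-0.0048,  0.002 ,  0.0085]), array([-0.0044,  0.0023,  0.0087])] z 0.016188987756113382
tab a [-0.0179  0.0026  0.0239] b [-0.0029  0.0032  0.0068] z [0.0443 0.0627]
w11 -1 1635 X [0.1065 0.1369 0.1496] Y [-0.1419 -0.1317 -0.1307] Z [0.0206 0.062 ]
   hi X hist [ 0  0  2 62 52 65  0  0  0 26 79 77 12  0  0  0]
w11 1 1719 X [0.1063 0.1372 0.1504] Y [0.1323 0.1333 0.1436] Z [0.0207 0.0628]
   hi X hist [  0   0   1  61  50  89   1   0   0   9 109  86  23   0   0   0]
w6 -1 1258 X [0.1065 0.143  0.1525] Y [-0.1421 -0.1346 -0.1311] Z [0.021  0.0634]
   hi X hist [  0   0   1  34  24  51   1   0   0  24  45  76 132   0   0   0]
w5 -1 1084 X [0.1063 0.1428 0.1525] Y [-0.142  -0.1349 -0.1311] Z [0.0207 0.0615]
   hi X hist [ 0  0  0 25 26 49  0  0  0  2 65 35 19  0  0  0]
w5 1 808 X [0.1078 0.1197 0.1423] Y [0.1318 0.1328 0.1373] Z [0.0205 0.0587]
   hi X hist [ 0  0  0 24 43 44  0  0  0  0  0  0  0  0  0  0]
w10 -1 1486 X [0.1075 0.1383 0.15  ] Y [-0.1419 -0.1322 -0.1308] Z [0.0208 0.0605]
   hi X hist [ 0  0  0 40 44 63  2  0  0  8 92 54 15  0  0  0]
w10 1 1563 X [0.1069 0.1392 0.1511] Y [0.1323 0.1336 0.1439] Z [0.0207 0.0621]
   hi X hist [ 0  0  0 41 35 79  3  0  0 12 95 58 32  0  0  0]
```

Both files lie flat in the tray (31 mm and −42 mm off its axis), and the brackets agree with the model to within 1 mm. Back to the bar.

{"fn": "step_arm", "kwargs": {
  "delta_pos": [
    [-0.08,0.98,0.6],
    [-0.08,0.98,0.6],
    [-0.08,0.98,0],
    [-0.08,0.98,0],
    [-0.08,0.98,0],
    [-0.08,0.98,0],
    [-0.08,0.98,0],
    [-0.08,0.98,0],
    [-0.08,0.98,0],
    [-0.08,0.98,0],
    [-0.08,0.98,0],
    [-0.08,0.98,0]
  ],
  "turn": [-0.18,-0.18,-0.18,-0.18,-0.18,-0.18,-0.18,-0.18,-0.18,-0.18,-0.18,-0.18],
  "grip": 0.15
}}

```text
time: 32.5
ee_pos: [0.5327, -0.0896, 0.2461]
eef_rot: [0.366, 0.93, -0.0, 0.001]
ft_force: [0.6, -0.5, -0.4]
width: 0.0736
grip_force: 0.0
```

{"fn": "step_arm", "kwargs": {
  "delta_pos": [
    [-0.08,0.98,0],
    [-0.08,0.98,0],
    [-0.08,0.98,0],
    [-0.08,0.98,0],
    [-0.08,0.98,0],
    [-0.08,0.98,0],
    [-0.08,0.98,0],
    [-0.08,0.98,0],
    [-0.08,0.98,0],
    [-0.08,0.98,0],
    [-0.08,0.98,0],
    [-0.08,0.98,0]
  ],
  "turn": [-0.18,-0.18,-0.18,-0.18,-0.18,-0.18,-0.18,-0.18,-0.18,-0.18,-0.18,-0.18]
}}

```text
time: 33.7
ee_pos: [0.5086, 0.2043, 0.2461]
eef_rot: [0.484, 0.875, 0.0, 0.001]
ft_force: [0.7, -0.4, 0.2]
width: 0.0743
grip_force: 0.0
```

{"fn": "step_arm", "kwargs": {
  "delta_pos": [
    [-0.08,0.98,0],
    [-0.08,0.98,0],
    [-0.08,0.98,0],
    [-0.08,0.98,0],
    [-0.08,0.98,-0.4],
    [-0.08,0.98,-0.6],
    [-0.08,0.98,-0.6],
    [-0.08,0.98,-0.6],
    [-0.08,0.98,-0.6],
    [0,0,-0.8],
    [0,0,0],
    [0,0,0]
  ],
  "turn": [-0.18,-0.18,-0.18,-0.18,-0.18,-0.18,-0.18,-0.18,-0.18,0,0,0]
}}

```text
time: 34.9
ee_pos: [0.4911, 0.4233, 0.1561]
eef_rot: [0.566, 0.824, 0.0, 0.0]
ft_force: [-0.3, -0.1, 0.8]
width: 0.0739
grip_force: 0.0
```

```bash
cat >> h.py <<'E'
def cloud(c):
    z=c['z_map'];v,u=np.mgrid[:480,:640];K=c['mtx']
    return (np.stack([(u-K[0,2])/K[0,0]*z,-(v-K[1,2])/K[1,1]*z,-z,np.ones_like(z)],-1)@np.linalg.inv(c['view']).T)[...,:3]
E
python3 - <<'E'
from h import *
s=st();c=snap('wrist','w13');P=cloud(c);M=s['ee_pos']*[1,1,0];e=np.array([np.cos(np.radians(21)),np.sin(np.radians(21)),0]);n=np.array([-e[1],e[0],0])
a=(P-M)@e;b=(P-M)@n;Z=P[...,2];k=(abs(b)<.04)&(abs(a)<.175)
m=k&(Z>.012)&(Z<.022);print('bar a',np.percentile(a[m],[.5,99.5]).round(4),'b',[np.percentile(b[m&(abs(a-x)<.02)],[5,50,95]).round(4) for x in(-.12,.12)])
m=k&(Z>.04)&(Z<.08)&(abs(a)<.03);print('tab a',np.percentile(a[m],[2,50,98]).round(4),'b',np.percentile(b[m],[2,50,98]).round(4),'z',np.percentile(Z[m],[2,98]).round(4))
E
```

```text
t 34.9 [0.4911 0.4233 0.1561] yaw_y 21.04 tilt 0.0002 F [-0.3 -0.1  0.8] w 0.0739 g 0.0 q [-0.15  0.57 -0.91  1.42  0.45  1.37 -0.7 ]
bar a [-0.1524  0.1537] b [array([-0.0049,  0.0019,  0.008 ]), array([-0.0047,  0.0019,  0.0079])]
tab a [-0.0205  0.0006  0.0217] b [-0.0032  0.0035  0.0063] z [0.0411 0.0625]
```

{"fn": "step_arm", "kwargs": {
  "delta_pos": [
    [-0.02,0.06,-0.9],
    [0,0,-0.9],
    [0,0,-0.9],
    [0,0,-0.9],
    [0,0,-0.8],
    [0,0,-0.6],
    [0,0,-0.24],
    [0,0,0]
  ],
  "turn": [0,0,0,0,0,0,0,0]
}}

```text
time: 35.75
ee_pos: [0.4906, 0.4249, 0.0244]
eef_rot: [0.566, 0.824, -0.0, 0.0]
ft_force: [0.5, -0.3, 0.3]
width: 0.0741
grip_force: 0.0
```

{"fn": "step_arm", "kwargs": {
  "delta_pos": [
    [0,0,0],
    [0,0,0],
    [0,0,0],
    [0,0,0],
    [0,0,0]
  ],
  "turn": [0,0,0,0,0],
  "grip": 1,
  "newtons": 10
}}

```text
time: 36.25
ee_pos: [0.4904, 0.4253, 0.0246]
eef_rot: [0.566, 0.824, 0.0, 0.0]
ft_force: [-0.1, -0.9, 1.8]
width: 0.0437
grip_force: 10.0
```

{"fn": "step_arm", "kwargs": {
  "delta_pos": [
    [0,0,-0.025],
    [0.045,-0.116,0.016],
    [0.045,-0.116,0.008],
    [0.045,-0.116,-0.004],
    [0.045,-0.116,-0.012],
    [0.045,-0.116,-0.02],
    [0.045,-0.116,-0.03],
    [0.045,-0.116,-0.042],
    [0.045,-0.116,-0.052],
    [0,0,0]
  ],
  "turn": [0,0,0,0,0,0,0,0,0,0]
}}

```text
time: 37.25
ee_pos: [0.4998, 0.4007, 0.0201]
eef_rot: [0.566, 0.824, -0.0, 0.0]
ft_force: [-1.2, -1.4, 5.5]
width: 0.044
grip_force: 10.0
```

```bash
cat > tilt.py <<'E'
from h import *
s=st();c=snap('wrist','wt');P=cloud(c);G=s['ee_pos']+[0,0,.019];e=np.array([np.cos(np.radians(21)),np.sin(np.radians(21)),0]);n=np.array([-e[1],e[0],0])
a=(P-G)@e;b=(P-G)@n;Z=(P-G)[...,2]
m=(abs(abs(a)-.09)<.045)&(abs(b)<.05)&(Z<-.01)&(Z>-.06)&(c['image'].min(2)>60)&(c['image'].max(2).astype(int)-c['image'].min(2)<35)
Q=np.c_[b[m],Z[m]]
print(m.sum(),Q.mean(0).round(4))
# profile: median z per b-bin
for x in np.arange(-.02,.045,.002):
    k=abs(Q[:,0]-x)<.001
    if k.sum()>15: print(round(x,3),np.percentile(Q[k,1],[10,50,90]).round(4),k.sum())
E
python3 tilt.py
```

```text
t 37.25 [0.4998 0.4007 0.0201] yaw_y 21.01 tilt 0.0006 F [-1.2 -1.4  5.5] w 0.044 g 10.000790655612946 q [-0.14  0.68 -0.85  1.57  0.54  1.14 -0.74]
16512 [ 0.0217 -0.0222]
0.012 [-0.0247 -0.0239 -0.0231] 845
0.014 [-0.0238 -0.0229 -0.0221] 1474
0.016 [-0.0226 -0.0218 -0.021 ] 1511
0.018 [-0.0215 -0.0208 -0.0199] 1507
0.02 [-0.0205 -0.0197 -0.0187] 1570
0.022 [-0.0195 -0.0187 -0.0178] 1707
0.024 [-0.0212 -0.0196 -0.0182] 2432
0.026 [-0.0249 -0.023  -0.0213] 2552
0.028 [-0.0286 -0.0268 -0.0249] 2400
0.03 [-0.0304 -0.0289 -0.0278] 506
```

Lean is now about 28°. I need 35°, so a little more.

{"fn": "step_arm", "kwargs": {
  "delta_pos": [
    [0.04,-0.1,-0.04],
    [0.04,-0.1,-0.045],
    [0,0,0]
  ],
  "turn": [0,0,0]
}}

```text
time: 37.6
ee_pos: [0.5016, 0.3959, 0.0178]
eef_rot: [0.566, 0.824, -0.0, 0.0]
ft_force: [-0.3, -1.4, 2.4]
width: 0.0434
grip_force: 10.0
```

{"fn": "step_arm", "kwargs": {
  "delta_pos": [
    [0,0,0],
    [0,0,0],
    [0,0,0.1],
    [0,0,0.4],
    [0,0,0.7],
    [0,0,0.9],
    [0,0,0.9],
    [0,0,0]
  ],
  "turn": [0,0,0,0,0,0,0,0],
  "newtons": 55
}}

```text
time: 38.4
ee_pos: [0.5026, 0.3989, 0.0979]
eef_rot: [0.566, 0.824, 0.003, 0.001]
ft_force: [-0.1, 0.4, -1.3]
width: 0.0435
grip_force: 55.0
```

```bash
python3 tilt.py
```

```text
t 38.4 [0.5026 0.3989 0.0979] yaw_y 21.08 tilt 0.0032 F [-0.1  0.4 -1.3] w 0.0435 g 54.99947726726532 q [-0.1   0.6  -0.89  1.51  0.48  1.26 -0.69]
16937 [ 0.0255 -0.0196]
0.016 [-0.023  -0.0219 -0.0212] 1030
0.018 [-0.0216 -0.0207 -0.0197] 1467
0.02 [-0.0202 -0.0193 -0.0183] 1514
0.022 [-0.0189 -0.0179 -0.017 ] 1546
0.024 [-0.0175 -0.0166 -0.0156] 1623
0.026 [-0.0172 -0.0159 -0.0149] 2065
0.028 [-0.0197 -0.018  -0.0163] 2481
0.03 [-0.0226 -0.0208 -0.0191] 2398
0.032 [-0.0254 -0.0237 -0.022 ] 2298
0.034 [-0.0264 -0.0254 -0.0242] 515
```

```bash
python3 - <<'E'
from h import *
o=-.2955*h-.5402*uy;o[2]=.035
for f in('w11','w10'):
    c=ld(f);P=cloud(c)-o;X,Y,Z=P@ux,P@uy,P@uz
    for x in(.08,.125,.17):
        for y in (-.115,.115):
            m=(abs(X-x)<.012)&(abs(Y-y)<.012)&(abs(Z)<.012)&(c['z_map']>0);print(f,x,y,m.sum(),(np.median(Z[m])*1000).round(2) if m.any() else '')
    for sg in(-1,1):
        m=(c['image'].max(2)<90)&(abs(Y*sg-.138)<.01)&(c['z_map']>0)
        for lo,hi in((.022,.034),(.034,.048),(.05,.062)):
            k=m&(Z>lo)&(Z<hi)&(X>.09)&(X<.165); x=np.sort(X[k]*1000); 
            if len(x)>20: g=np.diff(x);i=g.argmax();print('   ',sg,lo,x[[0,-1]].round(1),'gap',x[i].round(1),x[i+1].round(1))
        k=m&(X>.121)&(X<.134)&(Z>.02)&(Z<.05); print('   floor',sg,k.sum(),np.percentile(Z[k],[50,90]).round(4) if k.any() else '')
C=o+.126*ux+.040*uz; z=np.array([0,0,1]); print('G',C-.0244*h+.0249*z,'TCP seat',C-.0244*h+.0059*z,'TCP +50',C-.0244*h+.0059*z+.05*uz, uz)
st()
E
```

```text
w11 0.08 -0.115 836 -1.69
w11 0.08 0.115 828 -1.35
w11 0.125 -0.115 1142 -1.62
w11 0.125 0.115 1148 -1.24
w11 0.17 -0.115 943 -1.46
w11 0.17 0.115 894 -1.2
    -1 0.022 [113.1 144.9] gap 121.3 121.8
    -1 0.034 [112.9 144.9] gap 119.9 137.4
    -1 0.05 [104.7 151.9] gap 116.3 141.3
   floor -1 170 [0.026  0.0309]
    1 0.022 [113.7 145.1] gap 134.9 135.4
    1 0.034 [113.4 145. ] gap 120.2 137.8
    1 0.05 [104.9 152.8] gap 117.4 140.3
   floor 1 197 [0.0266 0.0316]
w10 0.08 -0.115 660 -1.74
w10 0.08 0.115 666 -1.41
w10 0.125 -0.115 901 -1.69
w10 0.125 0.115 909 -1.35
w10 0.17 -0.115 1220 -1.62
w10 0.17 0.115 1245 -1.24
    -1 0.022 [112.7 145. ] gap 112.8 113.5
    -1 0.034 [112.9 145.3] gap 120.1 137.7
    -1 0.05 [105.6 151.8] gap 117.1 141.3
   floor -1 141 [0.0259 0.0309]
    1 0.022 [113.5 145.1] gap 113.5 114.1
    1 0.034 [113.7 145.4] gap 120.4 137.1
    1 0.05 [105.  152.4] gap 117.8 140.5
   floor 1 160 [0.0261 0.0313]
G [ 0.59012596 -0.03146245  0.16493671] TCP seat [ 0.59012596 -0.03146245  0.14593671] TCP +50 [ 0.60034275 -0.05825969  0.18689431] [ 0.20433592 -0.53594474  0.81915204]
t 38.45 [0.5021 0.3981 0.0957] yaw_y 21.07 tilt 0.002 F [ 0.7 -1.  -2. ] w 0.0432 g 54.99938786029816 q [-0.1   0.6  -0.89  1.51  0.48  1.26 -0.69]
```

{"fn": "step_arm", "kwargs": {
  "delta_pos": [
    [0.1,-0.45,0.97],
    [0.2,-0.95,0.97],
    [0.2,-0.95,0.97],
    [0.2,-0.95,0.97],
    [0.2,-0.95,0.97],
    [0.2,-0.95,0.97],
    [0.2,-0.95,0.97],
    [0.2,-0.95,0.97],
    [0.2,-0.95,0],
    [0.2,-0.95,0],
    [0.2,-0.95,0],
    [0.2,-0.95,0]
  ],
  "turn": [0,0,0,0,0,0,0,0,0,0,0,0]
}}

```text
time: 39.65
ee_pos: [0.5586, 0.1233, 0.2866]
eef_rot: [0.566, 0.824, -0.0, -0.0]
ft_force: [0.1, -0.2, -2.1]
width: 0.0434
grip_force: 55.0
```

{"fn": "step_arm", "kwargs": {
  "delta_pos": [
    [0.2,-0.95,0],
    [0.2,-0.95,0],
    [0.2,-0.95,0],
    [0.2,-0.95,0],
    [0.2,-0.95,0],
    [0.2,-0.95,0],
    [0.2,-0.95,0],
    [0.1,-0.45,0],
    [0,0,-0.6],
    [0,0,-0.6],
    [0,0,0],
    [0,0,0]
  ],
  "turn": [0,0,0,0,0,0,0,0,0,0,0,0]
}}

```text
time: 40.85
ee_pos: [0.5958, -0.0518, 0.2565]
eef_rot: [0.565, 0.825, -0.0, -0.001]
ft_force: [0.3, -0.5, -2.2]
width: 0.0434
grip_force: 55.0
```

```bash
python3 tilt.py
```

```text
t 40.85 [ 0.5958 -0.0518  0.2565] yaw_y 21.17 tilt 0.0006 F [ 0.3 -0.5 -2.2] w 0.0434 g 54.99940037727356 q [ 0.66  0.36 -0.85  1.41  0.27  1.49  0.19]
16928 [ 0.0255 -0.0196]
0.016 [-0.0228 -0.0219 -0.0209] 1038
0.018 [-0.0217 -0.0207 -0.0197] 1473
0.02 [-0.0203 -0.0193 -0.0183] 1497
0.022 [-0.0189 -0.0179 -0.0169] 1547
0.024 [-0.0176 -0.0166 -0.0156] 1630
0.026 [-0.0169 -0.0159 -0.015 ] 2044
0.028 [-0.0194 -0.0178 -0.0163] 2440
0.03 [-0.0223 -0.0207 -0.0191] 2415
0.032 [-0.0252 -0.0236 -0.0221] 2329
0.034 [-0.0262 -0.0253 -0.0243] 515
```

{"fn": "step_arm", "kwargs": {
  "delta_pos": [
    [0.1,-0.06,-0.8],
    [0,0,-0.9],
    [0,0,-0.8],
    [0,0,-0.45],
    [0,0,0],
    [0,0,0]
  ],
  "turn": [0,0,0,0,0,0]
}}

```text
time: 41.5
ee_pos: [0.5992, -0.0543, 0.1844]
eef_rot: [0.566, 0.825, 0.0, 0.0]
ft_force: [-0.0, 0.0, -1.6]
width: 0.0435
grip_force: 55.0
```

```bash
cat > bedbar.py <<'E'
from h import *
s=st();c=snap('wrist','wb');o=-.2955*h-.5402*uy;o[2]=.035
P=cloud(c)-o;X,Y,Z=P@ux,P@uy,P@uz;im=c['image']
L=(im.min(2)>60)&(im.max(2).astype(int)-im.min(2)<35)
for lo,hi in((-.155,-.145),(-.12,-.05),(.05,.12),(.145,.155)):
    m=L&(Y>lo)&(Y<hi)&(X>.09)&(X<.17)&(Z>.036)&(Z<.13)
    if m.sum()<30: print(lo,m.sum());continue
    q=np.c_[X[m],Z[m]]; t=q[:,1]; top=q[t>np.percentile(t,60)]
    sl=np.polyfit(*top.T,1)[0]
    print((lo,hi),m.sum(),'X',np.percentile(q[:,0],[1,99]).round(4),'Z',np.percentile(t,[50,98]).round(4),'lean err deg',np.degrees(np.arctan(sl)).round(1))
r=(abs(X-.125)<.03)&L&(Z>.036)&(Z<.13)
print('Y ext',np.percentile(Y[r],[.3,99.7]).round(4))
E
python3 bedbar.py
```

```text
t 41.5 [ 0.5992 -0.0543  0.1844] yaw_y 21.08 tilt 0.0006 F [-0.   0.  -1.6] w 0.0435 g 54.99959170818329 q [ 0.66  0.41 -0.83  1.52  0.31  1.35  0.17]
-0.155 0
(-0.12, -0.05) 6581 X [0.1224 0.1361] Z [0.0915 0.0932] lean err deg -0.0
(0.05, 0.12) 6588 X [0.1221 0.1356] Z [0.0919 0.0936] lean err deg -0.1
0.145 0
Y ext [-0.142   0.1423]
```

The bar's lean matches the bed and it is centred over the slots. Inserting along the slot direction.

{"fn": "step_arm", "kwargs": {
  "delta_pos": [
    [-0.061,0.161,-0.246],
    [-0.061,0.161,-0.246],
    [-0.061,0.161,-0.246],
    [-0.041,0.107,-0.164],
    [0,0,0]
  ],
  "turn": [0,0,0,0,0]
}}

```text
time: 42.05
ee_pos: [0.5926, -0.0392, 0.1601]
eef_rot: [0.566, 0.825, -0.0, -0.001]
ft_force: [-0.4, -1.3, -0.6]
width: 0.0434
grip_force: 55.0
```

{"fn": "step_arm", "kwargs": {
  "delta_pos": [
    [-0.041,0.107,-0.164],
    [-0.041,0.107,-0.164],
    [-0.03,0.08,-0.123],
    [0,0,0]
  ],
  "turn": [0,0,0,0]
}}

```text
time: 42.45
ee_pos: [0.59, -0.032, 0.149]
eef_rot: [0.566, 0.825, -0.0, -0.0]
ft_force: [0.3, -0.4, -1.1]
width: 0.0432
grip_force: 55.0
```

```bash
python3 bedbar.py
```

```text
t 42.45 [ 0.59  -0.032  0.149] yaw_y 21.1 tilt 0.0004 F [ 0.3 -0.4 -1.1] w 0.0432 g 54.99950587749481 q [ 0.64  0.41 -0.84  1.59  0.32  1.28  0.12]
-0.155 0
(-0.12, -0.05) 6592 X [0.122  0.1355] Z [0.0486 0.0503] lean err deg -0.3
(0.05, 0.12) 6574 X [0.1216 0.1352] Z [0.0493 0.051 ] lean err deg -0.1
0.145 0
Y ext [-0.143   0.1431]
```

{"fn": "step_arm", "kwargs": {
  "delta_pos": [
    [-0.012,0.032,-0.049],
    [-0.012,0.032,-0.049],
    [-0.012,0.032,-0.049],
    [0,0,0]
  ],
  "turn": [0,0,0,0]
}}

```text
time: 42.9
ee_pos: [0.5894, -0.0299, 0.1457]
eef_rot: [0.566, 0.824, -0.0, -0.0]
ft_force: [0.3, 0.2, -1.7]
width: 0.0432
grip_force: 55.0
```

```bash
python3 bedbar.py
```

```text
t 42.9 [ 0.5894 -0.0299  0.1457] yaw_y 21.07 tilt 0.0001 F [ 0.3  0.2 -1.7] w 0.0432 g 54.99936640262604 q [ 0.64  0.41 -0.84  1.6   0.32  1.27  0.11]
-0.155 0
(-0.12, -0.05) 5735 X [0.1217 0.1353] Z [0.0451 0.0464] lean err deg 0.1
(0.05, 0.12) 5915 X [0.1215 0.135 ] Z [0.0456 0.047 ] lean err deg -0.0
0.145 0
Y ext [-0.1424  0.1419]
```

{"fn": "step_arm", "kwargs": {
  "delta_pos": [
    [-0.008,0.021,-0.033],
    [-0.008,0.021,-0.033],
    [0,0,0]
  ],
  "turn": [0,0,0]
}}

```text
time: 43.25
ee_pos: [0.5896, -0.03, 0.1452]
eef_rot: [0.566, 0.824, -0.0, 0.001]
ft_force: [-0.9, -3.4, 5.6]
width: 0.0437
grip_force: 55.0
```

{"fn": "step_arm", "kwargs": {
  "delta_pos": [
    [0.012,-0.031,-0.023],
    [0.012,-0.031,-0.023],
    [0,0,0]
  ],
  "turn": [0,0,0]
}}

```text
time: 43.55
ee_pos: [0.5903, -0.0309, 0.1445]
eef_rot: [0.566, 0.824, 0.0, 0.001]
ft_force: [-3.0, -1.6, 9.0]
width: 0.0433
grip_force: 55.0
```

Floor contact felt. Easing the grip so the bar settles, then opening and rising along the slot direction.

{"fn": "step_arm", "kwargs": {
  "delta_pos": [
    [0,0,0],
    [0,0,0],
    [0,0,0]
  ],
  "turn": [0,0,0],
  "newtons": 4
}}

```text
time: 43.85
ee_pos: [0.5904, -0.031, 0.1441]
eef_rot: [0.566, 0.824, 0.0, 0.001]
ft_force: [-0.9, -3.1, 4.8]
width: 0.0442
grip_force: 4.0
```

{"fn": "step_arm", "kwargs": {
  "delta_pos": [
    [0,0,0],
    [0,0,0],
    [0,0,0],
    [0,0,0],
    [0,0,0.3],
    [0,0,0.6],
    [0,0,0.9],
    [0,0,0.9],
    [0,0,0.9],
    [0,0,0.9],
    [0,0,0],
    [0,0,0]
  ],
  "turn": [0,0,0,0,0,0,0,0,0,0,0,0],
  "grip": 0
}}

```text
time: 45.05
ee_pos: [0.59, -0.0304, 0.2566]
eef_rot: [0.566, 0.824, 0.0, 0.001]
ft_force: [0.5, 0.7, 0.1]
width: 0.0871
grip_force: 0.0
```

```bash
python3 bedbar.py; python3 - <<'E'
from h import *
c=ld('wb');o=-.2955*h-.5402*uy;o[2]=.035
P=cloud(c)-o;X,Y,Z=P@ux,P@uy,P@uz
m=(c['image'].max(2)<60)&(abs(Y)<.04)&(abs(X-.125)<.02)&(Z>.052)&(Z<.11)
print('tab Y',np.percentile(Y[m],[1,99]).round(4),'X',np.percentile(X[m],[1,50,99]).round(4),'Z',np.percentile(Z[m],[1,99]).round(4))
E
```

```text
t 45.05 [ 0.59   -0.0304  0.2566] yaw_y 21.07 tilt 0.0008 F [0.5 0.7 0.1] w 0.0871 g 0.0 q [ 0.65  0.34 -0.86  1.44  0.26  1.48  0.16]
(-0.155, -0.145) 183 X [0.12   0.1329] Z [0.0452 0.0462] lean err deg 0.8
(-0.12, -0.05) 2376 X [0.1199 0.1342] Z [0.0449 0.0463] lean err deg 0.8
(0.05, 0.12) 2355 X [0.1204 0.1341] Z [0.0451 0.0466] lean err deg -0.0
(0.145, 0.155) 162 X [0.1202 0.1323] Z [0.0456 0.0468] lean err deg 0.6
Y ext [-0.1528  0.152 ]
tab Y [-0.0214  0.0209] X [0.1226 0.131  0.1322] Z [0.0525 0.0912]
```

The bar sits fully down at both ends, against the lower jaws and centred within 0.5 mm. Handing in.

```bash
python3 -c "
from bench import *
print(close_job())"
```

```text
the job is handed in; nothing more can be done
None
```

The job is handed in after about 45 s of robot time: both flat files lie in the steel tray, the bar is back down in both brackets, centred with its tab pointing out of the rack, the gripper is open and clear, and I did not touch the honing steel, bottle, jar or knife.

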